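# Weigh a solenoid valve on the bench balance

### The arm

A 7-joint arm with a two-finger parallel gripper is mounted at the origin on the work surface. World frame = base frame: x ahead of the robot, y to its left, z up, the work surface at z = 0. Lengths are in m, angles in rad, forces in N, time in s.
With the tool pointing down it reaches from about 0.425 to 1.025 m from the base axis. Payload 9.4 kg.
Tool frame: the origin (TCP) lies on the mounting face of the last link; the fingertips stand 186 mm ahead of it and the grasp point (between the pads) lies 167 mm ahead of it (grasp_offset is the distance from the TCP to the grasp point, in m); z points along the fingers, x is the direction in which the jaws open and shut, and the axes are right-handed (so a half turn about z gives the same grasp; the last joint's range is limited). The gripper opens to 93 mm and grips with 3 to 60 N. Pads are 15 mm wide; open, the fingers measure 128 mm over their backs; the gripper's body (75 mm by 188 mm) begins 65 mm behind the grasp point.
Start: joints at [1.189, 0.599, -0.003, 1.599, 0.002, 0.943, -0.08], TCP at [0.218, -0.692, 0.405] pointing down, gripper open.
Joint ranges: [-2.57, 2.57], [-0.35, 1.97], [-1.29, 1.29], [0.11, 2.56], [-1.05, 4.19], [0.11, 1.86], [-2.63, 2.63]. Speed limits (rad/s): [2.22, 2.22, 3.01, 3.01, 3.14, 3.14, 3.14].

### API

Orientations are given as [roll, pitch, yaw] about the fixed x, y, z axes, in that order (R = Rz(yaw) Ry(pitch) Rx(roll)).
In Python, from plant import * gives the robot as it stands. The module is installed in compiled form; this text tells all that it offers.
- The arm moves only by the shell command python3 -m crank 'ROWS' [OPENING] [FORCE]. ROWS is JSON, a list of rows, each a list of 6 numbers: the shift along the tool's x, y, z in mm, then the turn, a rotation vector about the tool's x, y, z in degrees. In form: [[dx, dy, dz, ax, ay, az], ...]. A call has exactly 10 rows; each row is the pose to reach, as a shift and turn from the pose measured when the call began, along the tool's axes at that moment; what a row does not reach only later rows make up. A row lasts 1/10 s, in which the tool goes at most 50 mm and 8.59 degrees, less where a joint would pass 70% of its speed; a pose out of reach is approached as far as the arm can. A call with a gripper value outside its range is refused whole. OPENING is the finger opening in mm, from 0 to 93, set as the call begins (- or left out, the last holds). The fingers move at their own pace and stop on an object; FORCE is the grip in N (left out, the last holds). Time passes only in rows, so rows that repeat a pose let the fingers close, or fill a call up. It gives the time, the measured TCP pose, the force and the opening at its end, in the units of the state.
- sense(): the state, without advancing time (a new reading comes with each control period).
- grab_frame(name): name is "scene" or "top" or "wrist"; returns the picture (420x560x3 uint8, red, green, blue); there is no depth.
- calibration(name): a dict with "mtx" (3x3 intrinsics, pixels), "cam_to_world" (4x4, takes a point from camera to world coordinates); the wrist camera has in their place "mount" (4x4, takes a point from camera to tool coordinates, whose origin is the TCP and whose axes are the tool frame's). Camera axes: x right, y up, looking along -z (the intrinsics and any distortion apply to the point x, -y, -z); pixel columns grow to the right and rows downward; lengths in m; the calibration is good to about 2 mm. A picture is of the moment at which its call begins: read the wrist's pose just before it. calibration takes no time and is no camera call.
- sign_off(): hands the job in, once; it reports no verdict.
Trained networks look in the newest picture that a camera, given by its name, has taken for a name from the list of things; names that differ only in an ending like _2 or _b are one class to them, and where a whole thing is asked for, a point or a joint stands for the part that bears it (a point fixed in the world has none). Each returns a list of dicts, best first, with "conf" (0 to 1); they miss things now and then, are a little off and sometimes report something else, mostly with a low value. They report only what shows in the picture. A call takes as long as a camera call. They do not tell look-alikes from the thing itself.
- recognise(query, camera): "box" ([left, top, right, bottom] in pixels, round what is visible of it).
The state is a dict: "clock": time; "q": joint angles; "qvel": joint speeds; "joint_torque": joint torques, N m; "tool_pos": TCP position; "eef_rot": TCP orientation; "ft_force": force on the tool from outside, world axes, zero at the start; "wrist_torque": the same for the moment, N m; "finger_gap": finger opening in m.
Only numpy, scipy, OpenCV 4.12 (cv2) and the standard library are available. Lean on these libraries where they do the work, as an engineer would, in place of code of your own. Each camera call takes 0.05 s, during which the arm holds its last target. There are 200 camera calls.

### The job

Weigh the brass valve with the black coil on the bench balance: first stand it upright in the square pan and let the beam tip, then add brass counterweights from the board under the copper air pipe to the round pan until the beam floats level, its pointer at rest between the two outer marks. Set everything down without dropping it, all of it standing upright; weights you do not need stay or go back standing on the board or the bench. Leave the other brass fittings where they are.

Things in the scene. Friction and masses are not known exactly. Their poses are not given: they have to be found in the camera images.
- balance: grey bench balance, fixed: base 120 x 200 x 18 mm, pillar with a white scale plate up to 175 mm high, and a pointer up to 182 mm. Origin: centre of the base's underside; y along the beam towards the square pan, x across it, away from the robot. The pans, 140 mm either side, stay horizontal as they rise and sink (parallel linkage): where a load stands in a pan does not matter.
- beam (a joint): beam tilt, rad: 0 level, positive = square pan down, round pan up; stops at +-0.23. Sprung and damped: 1.2 mrad per gram of excess in the square pan (negative: in the round pan), settles in about 1.5 s; over 190 g excess it lies on the stop. The pans move 140 mm x sin(tilt) and yield when pressed. A thin dark pointer shows the tilt on the white plate, outer marks at +-0.045 rad.
- square_pan (a point): centre of the inner floor of the square pan (steel tray, inside 120 x 104 mm, rim 9 mm above the floor), 93 mm above the bench when level; axes as the balance. It is for the valve.
- round_pan (a point): centre of the inner floor of the round steel pan (floor about 118 mm across, rim 9 mm above the floor), 93 mm above the bench when level; axes as the balance. It is for the counterweights.
- valve: solenoid valve of 228 to 372 g (unknown), standing on the bench: brass body 44 x 30 x 28 mm with a port stub 22 mm across at each x end (72 mm overall), and on it a black coil block 34 mm (x) by 30 mm (y), from 34 to 66 mm high, good to grip across y. Origin: centre of the underside, z up.
- weight_200: brass counterweight of 200 g (true within 2 %): a round foot 42 mm across and 15 mm high with a slim round grip stem 13 mm across on top, 49 mm high in all. Stands upright on the plywood board (top 10 mm above the bench) under the copper pipe, in any of the board's four places. Origin: centre of its underside, z up.
- weight_100: brass counterweight of 100 g (true within 2 %): a round foot 32 mm across and 12 mm high with a slim round grip stem 11 mm across on top, 44 mm high in all. Stands upright on the plywood board (top 10 mm above the bench) under the copper pipe, in any of the board's four places. Origin: centre of its underside, z up.
- weight_50: brass counterweight of 50 g (true within 2 %): a round foot 26 mm across and 8 mm high with a slim round grip stem 10 mm across on top, 40 mm high in all. Stands upright on the plywood board (top 10 mm above the bench) under the copper pipe, in any of the board's four places. Origin: centre of its underside, z up.
- header: fixed air header: plywood board 190 x 300 x 10 mm under a copper pipe. Origin: on the bench, under the row of four places at y = +-32.5 and +-97.5 mm (x about 0), where the weights and one adapter stand; x points away from the robot. A gripper held upright over the row hits the pipe: come in leaning back 25 to 40 degrees to the open -x (robot) side.
- pipe (a point): middle of the copper pipe above the board: 22 mm thick, 300 mm long along the header's y, its axis 165 mm above the bench and 14 mm beyond (+x) the row of places. At y = +-100 mm two 18 mm pipes run back (+x) from it to legs 96 mm behind.
- adapter: bystander: brass hex adapter, 32 mm across, 36 mm high, no stem, standing in one of the board's places. Origin: centre of the underside.
- elbow: bystander: brass elbow, 42 mm high, on the bench. Origin: underside.
- nipple: bystander: brass hex nipple, 26 mm across, 30 mm high, standing. Origin: underside.
Mind the look-alikes: they are no part of the job. Leave any green, pink or turquoise look-alike of the valve alone.

How it is judged:
On the way, in this order (a step that is already met when the one before it is completed fails the run):
1. the valve stands released in the square pan and the beam has tipped to its side (horizontal distance between valve and square_pan below 0.05 m and z of valve in the frame of square_pan between -0.006 and 0.01 m and angle between valve's own z axis and vertical below 0.2 rad and contact force between the fingers and valve below 0.1 N and value of joint beam above 0.16 rad), for 0.2 s.
2. a first counterweight stands released in the round pan ((((horizontal distance between weight_200 and round_pan below 0.062 m and z of weight_200 in the frame of round_pan between -0.006 and 0.008 m and angle between weight_200's own z axis and vertical below 0.2 rad) and contact force between the fingers and weight_200 below 0.1 N) or ((horizontal distance between weight_100 and round_pan below 0.062 m and z of weight_100 in the frame of round_pan between -0.006 and 0.008 m and angle between weight_100's own z axis and vertical below 0.2 rad) and contact force between the fingers and weight_100 below 0.1 N) or ((horizontal distance between weight_50 and round_pan below 0.062 m and z of weight_50 in the frame of round_pan between -0.006 and 0.008 m and angle between weight_50's own z axis and vertical below 0.2 rad) and contact force between the fingers and weight_50 below 0.1 N))), for 0.2 s.
At the end, for the whole second after the job is handed in: Beam at rest within 0.05 rad of level (pointer between the outer marks); valve upright (0.2 rad) on the square pan's floor within 50 mm of its centre; every counterweight upright (0.2 rad), on the round pan's floor within 62 mm of its centre or on the board or bench (horizontal distance between valve and square_pan below 0.05 m and z of valve in the frame of square_pan between -0.006 and 0.01 m and angle between valve's own z axis and vertical below 0.2 rad and contact force between the fingers and valve below 0.1 N and value of joint beam between -0.05 and 0.05 rad and velocity of joint beam between -0.05 and 0.05 rad/s and ((horizontal distance between weight_200 and round_pan below 0.062 m and z of weight_200 in the frame of round_pan between -0.006 and 0.008 m and angle between weight_200's own z axis and vertical below 0.2 rad) or (height (world z) of weight_200 below 0.02 m and angle between weight_200's own z axis and vertical below 0.2 rad)) and ((horizontal distance between weight_100 and round_pan below 0.062 m and z of weight_100 in the frame of round_pan between -0.006 and 0.008 m and angle between weight_100's own z axis and vertical below 0.2 rad) or (height (world z) of weight_100 below 0.02 m and angle between weight_100's own z axis and vertical below 0.2 rad)) and ((horizontal distance between weight_50 and round_pan below 0.062 m and z of weight_50 in the frame of round_pan between -0.006 and 0.008 m and angle between weight_50's own z axis and vertical below 0.2 rad) or (height (world z) of weight_50 below 0.02 m and angle between weight_50's own z axis and vertical below 0.2 rad))); the robot touches nothing.
It fails at once if the adapter, elbow or nipple is moved by more than 30 mm (distance of any of adapter, elbow, nipple from where it was at the start of the episode above 0.03 m).
It fails at once if the valve or a counterweight is dropped or thrown (faster than 0.9 m/s out of the fingers) ((contact force between the fingers and weight_200 below 0.02 N and linear speed of weight_200 above 0.9 m/s) or (contact force between the fingers and weight_100 below 0.02 N and linear speed of weight_100 above 0.9 m/s) or (contact force between the fingers and weight_50 below 0.02 N and linear speed of weight_50 above 0.9 m/s) or (contact force between the fingers and valve below 0.02 N and linear speed of valve above 0.9 m/s)).
It also fails if it takes over 72 s, if anything falls off the work surface, if the arm or the gripper's body presses on something with over 40 N, if the wrist force passes 120 N, or if a joint passes its speed limit or range.

## Working session

There is one attempt and no reset: what is moved stays moved. The work goes in short steps, Python scripts to look and compute and a shell command to move; the robot and the scene stay as the last step left them, time stands still between calls to the robot, and variables do not carry over. Pictures are saved under pics/ and viewed, about 8 in all and at most 12, crops included, and the job is handed in when it is done.

```bash
mkdir -p pics; cat > h.py <<'E'
from plant import *
import numpy as np, cv2
from scipy.spatial.transform import Rotation as R
def cam(name):
    c=calibration(name)
    if "mount" in c:
        s=sense(); T=np.eye(4); T[:3,:3]=R.from_euler('xyz',s["eef_rot"]).as_matrix(); T[:3,3]=s["tool_pos"]
        return np.array(c["mtx"]),T@np.array(c["mount"])
    return np.array(c["mtx"]),np.array(c["cam_to_world"])
def px2w(name,u,v,z,C=None):
    K,T=C or cam(name)
    d=np.linalg.inv(K)@[u,v,1]; d=T[:3,:3]@[d[0],-d[1],-d[2]]
    return T[:3,3]+d*(z-T[2,3])/d[2]
def w2px(name,p,C=None):
    K,T=C or cam(name)
    q=np.linalg.inv(T)@np.append(p,1); a=K@[q[0],-q[1],-q[2]]; return a[:2]/a[2]
def snap(name,f,big=None):
    C=cam(name); im=grab_frame(name); cv2.imwrite(f"pics/{f}.png",im[:,:,::-1]); return im,C
E
python3 - <<'E'
from h import *
for n in("scene","top"):
    im,C=snap(n,n+"0")
    print(n,calibration(n).keys(),C[1][:3,3].round(3),C[0][0,0], -C[1][:3,2].round(2))
    for q in("valve","weight_200","weight_100","weight_50","square_pan","round_pan","header","adapter","balance"):
        print(q,[([int(x) for x in r["box"]],round(r["conf"],2), px2w(n,(r["box"][0]+r["box"][2])/2,(r["box"][1]+r["box"][3])/2,.03).round(3)[:2]) for r in recognise(q,n)[:3]])
print(sense())
a=cv2.imread("pics/scene0.png");b=cv2.imread("pics/top0.png")
E
```

```text
scene dict_keys(['mtx', 'cam_to_world']) [ 1.162 -0.039  1.102] 534.3995189138659 [-0.55  0.05 -0.84]
valve [([262, 168, 284, 196], 0.88, array([ 0.408, -0.003])), ([208, 187, 223, 220], 0.74, array([ 0.46 , -0.145])), ([209, 158, 236, 185], 0.71, array([ 0.367, -0.128]))]
weight_200 [([164, 256, 175, 267], 0.64, array([ 0.608, -0.247])), ([133, 247, 149, 267], 0.59, array([ 0.591, -0.31 ])), ([218, 265, 235, 286], 0.46, array([ 0.65 , -0.121]))]
weight_100 [([164, 256, 175, 267], 0.64, array([ 0.608, -0.247])), ([133, 247, 149, 267], 0.59, array([ 0.591, -0.31 ])), ([218, 265, 235, 286], 0.46, array([ 0.65 , -0.121]))]
weight_50 [([164, 256, 175, 267], 0.64, array([ 0.608, -0.247])), ([133, 247, 149, 267], 0.59, array([ 0.591, -0.31 ])), ([218, 265, 235, 286], 0.46, array([ 0.65 , -0.121]))]
square_pan [([403, 181, 463, 233], 0.59, array([0.506, 0.372]))]
round_pan [([276, 188, 339, 239], 0.83, array([0.503, 0.072]))]
header [([95, 214, 257, 343], 0.73, array([ 0.65, -0.23]))]
adapter [([188, 259, 201, 273], 0.61, array([ 0.623, -0.19 ]))]
balance [([278, 177, 464, 258], 0.9, array(
[... 1224 characters left out ...]
ay([0.548, 0.207]))]
{'clock': 1.0, 'q': array([ 1.18930853,  0.59931344, -0.00248907,  1.59939014,  0.00177101,
        0.94289822, -0.07978973]), 'qvel': array([-0.0002318 , -0.00096956, -0.00054152,  0.00188048, -0.00045261,
       -0.00087048,  0.00011552]), 'joint_torque': array([-3.05897938e-04, -7.64845634e+01,  1.49651751e+00, -2.52710366e+01,
       -5.24389604e-02,  1.05365893e-02,  5.65304765e-05]), 'tool_pos': array([ 0.21756676, -0.69159073,  0.40471169]), 'eef_rot': array([ 3.14156300e+00,  4.64600586e-06, -1.26600259e+00]), 'ft_force': array([0.00321208, 0.14708434, 0.44393813]), 'wrist_torque': array([-0.00284878, -0.05414623, -0.02585851]), 'finger_gap': 0.09301801355294263}
```

View pics/scene0.png

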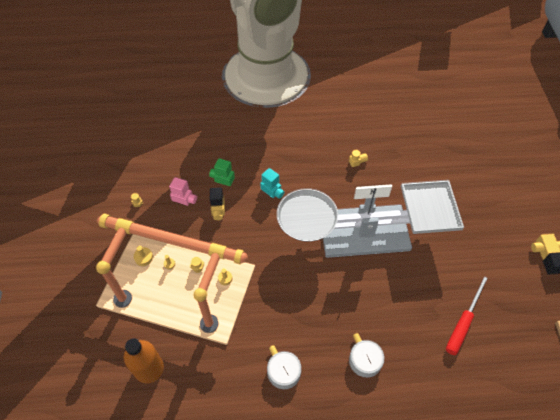

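View pics/top0.png

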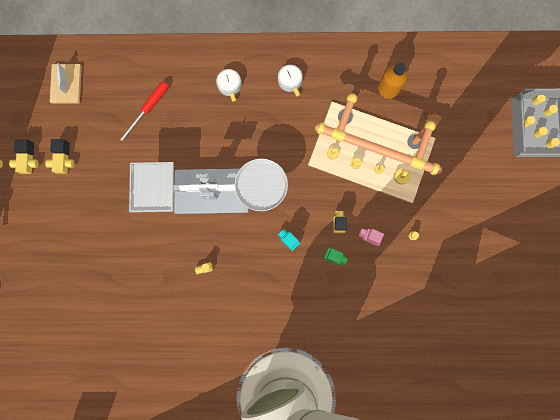

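The scene shows the brass valve with the black coil at scene (217,204) and top (340,222). The green, pink and turquoise look-alikes stand round it. Weights and adapter are in a row under the pipe at scene (141,257), (169,262), (196,266) and (226,276). The round pan is at scene (307,214) and the square pan at (432,207).

```bash
cat >> h.py <<'E'
def go(pos,rot=None,tilt=None,grasp=True):
    """pos: grasp point (or TCP) world; rot: Rotation; prints the row from the current pose"""
    s=sense(); R0=R.from_euler('xyz',s["eef_rot"]); 
    if rot is None: rot=R0
    t=np.array(pos,float)-(rot.apply([0,0,.167]) if grasp else 0)
    d=R0.inv().apply(t-s["tool_pos"])*1000; rv=(R0.inv()*rot).as_rotvec(degrees=True)
    print("row",d.round(1),rv.round(1)," tcp",t.round(3)); return d,rv
def down(yawdeg): return R.from_euler('xyz',[180,0,yawdeg],degrees=True)
def tri(obs):
    """obs: list of (cam C,(u,v)) -> 3d point"""
    A=np.zeros((3,3));b=np.zeros(3)
    for C,(u,v) in obs:
        K,T=C; d=np.linalg.inv(K)@[u,v,1]; d=T[:3,:3]@[d[0],-d[1],-d[2]]; d/=np.linalg.norm(d)
        P=np.eye(3)-np.outer(d,d); A+=P;b+=P@T[:3,3]
    return np.linalg.solve(A,b)
E
python3 - <<'E'
from h import *
cs,ct=cam("scene"),cam("top")
for n,a,b in(("sq",(432.5,207),(151.5,187)),("rd",(307.5,214),(261.5,185)),("valve",(216,203),(340,221)),("w1",(141,257),(401.5,175)),("w4",(226.5,275.5),(334,152))):
    p=tri([(cs,a),(ct,b)]);print(n,p.round(3),px2w("scene",*a,.1).round(3),px2w("top",*b,.1).round(3))
print(calibration("wrist"))
go([.455-.05,-.145,.45],down(-90),grasp=False)
a=cv2.imread("pics/scene0.png")[150:300,90:290];b=cv2.imread("pics/top0.png")[130:280,270:470]
cv2.imwrite("pics/crops.png",np.hstack([cv2.resize(x,None,fx=4,fy=4,interpolation=cv2.INTER_CUBIC)[:, :] for x in(a,)]))
E
```

```text
sq [0.542 0.345 0.091] [0.547 0.344 0.1  ] [0.54  0.341 0.1  ]
rd [0.545 0.062 0.098] [0.547 0.064 0.1  ] [0.545 0.061 0.1  ]
valve [ 0.46  -0.144  0.032] [ 0.504 -0.138  0.1  ] [ 0.454 -0.137  0.1  ]
w1 [ 0.585 -0.313  0.019] [ 0.628 -0.294  0.1  ] [ 0.57  -0.293  0.1  ]
w4 [ 0.647 -0.126  0.025] [ 0.683 -0.116  0.1  ] [ 0.63  -0.124  0.1  ]
{'mtx': array([[330.15524112,   0.        , 278.12983282],
       [  0.        , 330.15524112, 201.53647838],
       [  0.        ,   0.        ,   1.        ]]), 'mount': array([[ 9.99999494e-01,  9.95646915e-05,  1.00136292e-03,
        -1.66653918e-05],
       [ 3.58229591e-04, -9.65127505e-01, -2.61780003e-01,
        -7.13122983e-02],
       [ 9.40378847e-04,  2.61780229e-01, -9.65127052e-01,
         1.98787231e-02],
       [ 0.00000000e+00,  0.00000000e+00,  0.00000000e+00,
         1.00000000e+00]])}
row [-465.1 -342.8  -45.3] [ 0.   0.  17.5]  tcp [ 0.405 -0.145  0.45 ]
```

View pics/crops.png

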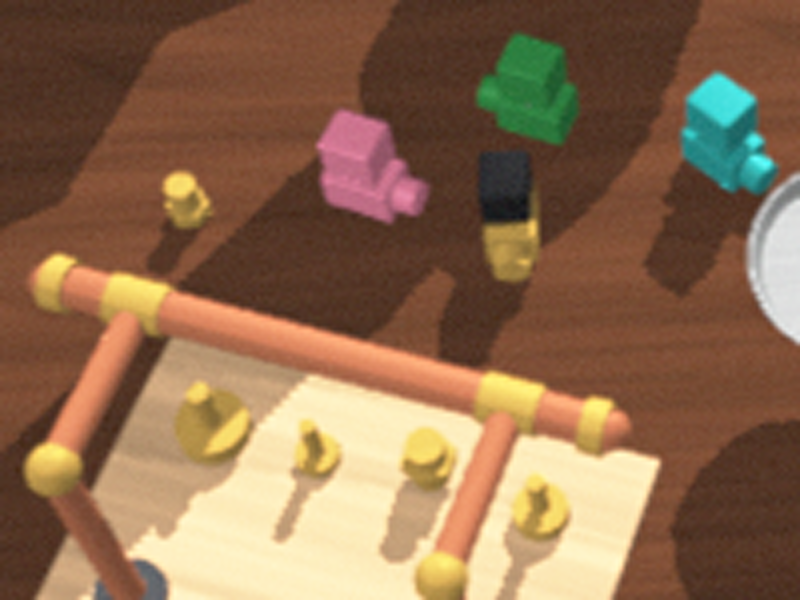

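Crop: the row from left to right is 200 (212,425), 50 (317,450), adapter (428,458) and 100 (540,508). The valve at (508,210) has its port axis roughly along world x. Next I move over the valve with the camera on the robot side (yaw +90).

```bash
python3 - <<'E'
from h import *
go([.42,-.145,.43],down(90),grasp=False)
E
```

```text
row [-460.6 -357.1  -25.3] [  -0.     0.  -162.5]  tcp [ 0.42  -0.145  0.43 ]
```

```bash
python3 -m crank '[[-20,-15,0,0,0,-6],[-45,-35,0,0,0,-14],[-70,-55,-5,0,0,-22],[-95,-75,-5,0,0,-30],[-120,-95,-5,0,0,-38],[-145,-115,-5,0,0,-46],[-170,-135,-10,0,0,-54],[-195,-155,-10,0,0,-62],[-220,-175,-10,0,0,-70],[-245,-190,-12,0,0,-78]]' 60; python3 - <<'E'
from h import *
go([.42,-.145,.43],down(90),grasp=False)
E
```

```text
clock: 2.0
tool_pos: [0.326, -0.3994, 0.4169]
eef_rot: [3.141, -0.0, 0.102]
ft_force: [0.8, -0.8, 0.2]
finger_gap: 0.0595
row [ 119.4 -243.5  -13.2] [  0.   -0.  -84.2]  tcp [ 0.42  -0.145  0.43 ]
```

```bash
python3 -m crank '[[12,-25,-1,0,0,-8],[24,-50,-3,0,0,-16],[36,-75,-4,0,0,-24],[48,-100,-5,0,0,-32],[60,-125,-6,0,0,-40],[72,-150,-8,0,0,-48],[84,-175,-10,0,0,-56],[96,-200,-11,0,0,-64],[108,-222,-12,0,0,-72],[119,-243,-13,0,0,-80]]'; python3 - <<'E'
from h import *
im,C=snap("wrist","w1")
print([(r["box"],r["conf"]) for r in recognise("valve","wrist")])
print(sense()["tool_pos"],sense()["eef_rot"])
E
```

```text
clock: 3.0
tool_pos: [0.42, -0.1445, 0.4302]
eef_rot: [3.14, 0.001, 1.504]
ft_force: [0.5, -0.4, 0.3]
finger_gap: 0.0604
[([262.0, 110.4, 316.8, 149.2], 0.78), ([270.7, 177.9, 299.7, 231.6], 0.73), ([293.3, 330.3, 314.2, 355.8], 0.59), ([110.0, 178.1, 134.0, 199.1], 0.57), ([364.7, 136.5, 424.0, 181.2], 0.55)]
[ 0.42064917 -0.14320933  0.43042486] [ 3.13930979e+00 -4.41042138e-04  1.50555976e+00]
```

View pics/w1.png

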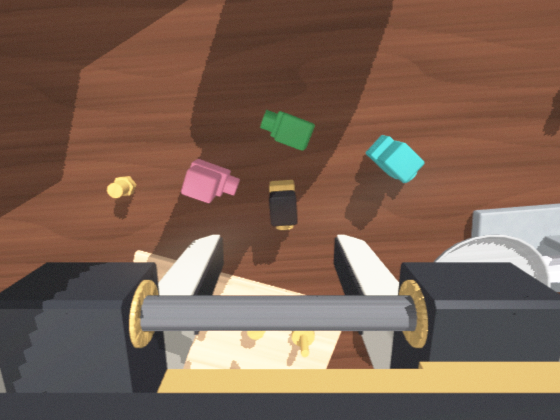

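Wrist: valve with black coil at (284,206), upright, axis near the image vertical. Image up is towards the robot. Pink stands at (207,181) and green at (288,130), both clear of the jaws.

```bash
python3 - <<'E'
from h import *
im=cv2.imread("pics/w1.png"); C=cam("wrist")
sub=im[170:240,255:312].astype(int); m=((sub.max(2)<45)).astype(np.uint8)
n,l,s,c=cv2.connectedComponentsWithStats(m); print(s[1:][s[1:,4]>50])
k=1+np.argmax(s[1:,4]); pts=np.argwhere(l==k)[:,::-1].astype(np.float32)+[255,170]
r=cv2.minAreaRect(pts.astype(np.float32)); box=cv2.boxPoints(r); print(r)
W=np.array([px2w("wrist",u,v,.066,C) for u,v in box]);print(W.round(4),W.mean(0))
for a,b in((0,1),(1,2)): d=W[b]-W[a]; print(np.linalg.norm(d),np.degrees(np.arctan2(d[1],d[0])))
E
```

```text
[]
((271.0000305175781, 194.00001525878906), (2.8284268379211426, 5.656853675842285), 45.0)
[[ 0.4331 -0.1549  0.066 ]
 [ 0.429  -0.1503  0.066 ]
 [ 0.4313 -0.1483  0.066 ]
 [ 0.4355 -0.1529  0.066 ]] [ 0.432231   -0.15163465  0.066     ]
0.0061807082930861994 131.86800564355548
0.0030711825012472694 40.313182880757445
```

```bash
python3 - <<'E'
from h import *
im=cv2.imread("pics/w1.png"); C=cam("wrist")
hsv=cv2.cvtColor(im,cv2.COLOR_BGR2HSV)[180:240,258:310]
m=((hsv[...,1]<110)&(hsv[...,2]<70)).astype(np.uint8)
n,l,s,c=cv2.connectedComponentsWithStats(m); k=1+np.argmax(s[1:,4]); pts=np.argwhere(l==k)[:,::-1]+[258,180]
print(s[k]); r=cv2.minAreaRect(pts.astype(np.float32)); print(r)
for p in((284.5,210),(284.5,212)): print(px2w("wrist",*p,.066,C))
a=px2w("wrist",283.3,190,.066,C);b=px2w("wrist",284.5,226,.066,C);d=b-a;print(np.degrees(np.arctan2(d[1],d[0])))
p=px2w("wrist",284.5,211,.066,C); 
go([p[0],p[1],.115],down(90)); go([p[0],p[1],.05],down(90))
E
```

```text
[ 11  11  27  31 615]
((282.4655456542969, 205.58621215820312), (28.982873916625977, 26.74064826965332), 85.2363510131836)
[ 0.45109054 -0.1382443   0.066     ]
[ 0.4533627  -0.13838199  0.066     ]
-1.6632166235349781
row [  6.9  30.9 148.5] [ 0.1 -0.  -3.7]  tcp [ 0.452 -0.138  0.282]
row [  6.9  30.7 213.5] [ 0.1 -0.  -3.7]  tcp [ 0.452 -0.138  0.217]
```

```bash
python3 -m crank '[[2,8,20,0,0,-2],[4,16,50,0,0,-2],[6,26,85,0,0,-2],[7,31,120,0,0,-2],[7,31,150,0,0,-2],[7,31,175,0,0,-2],[7,31,195,0,0,-2],[7,31,207,0,0,-2],[7,31,213,0,0,-2],[7,31,213,0,0,-2]]'; python3 -m crank '[[0,0,0,0,0,0],[0,0,0,0,0,0],[0,0,0,0,0,0],[0,0,0,0,0,0],[0,0,0,0,0,0],[0,0,-10,0,0,0],[0,0,-30,0,0,0],[0,0,-60,0,0,0],[0,0,-90,0,0,0],[0,0,-110,0,0,0]]' 10 25; python3 - <<'E'
from h import *
snap("wrist","w2")
go([.54,.342,.24],down(90)); print(w2px("wrist",[.54,.342,.093]))
E
```

```text
clock: 4.1
tool_pos: [0.4524, -0.1385, 0.217]
eef_rot: [3.14, 0.0, 1.539]
ft_force: [-0.3, 1.2, -0.2]
finger_gap: 0.0603
clock: 5.1
tool_pos: [0.4521, -0.1384, 0.3286]
eef_rot: [3.14, -0.0, 1.539]
ft_force: [0.5, -0.1, -2.3]
finger_gap: 0.0297
row [482.8  72.5 -76.6] [ 0.2  0.1 -1.8]  tcp [0.54  0.342 0.407]
[921.90119893 311.43175297]
```

View pics/w2.png

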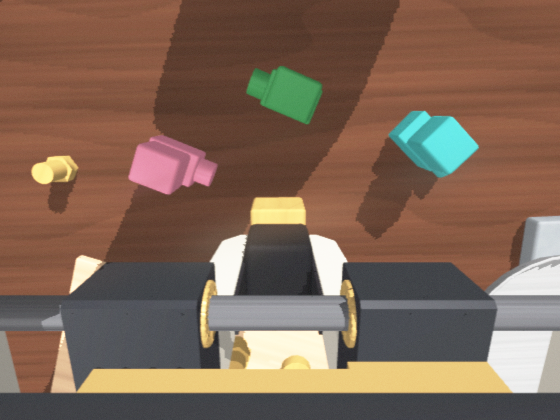

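The valve is held at 29.7 mm opening and upright. Next I carry it up and over the balance to the square pan.

```bash
python3 -m crank '[[10,1,-35,0,0,0],[45,4,-75,0,0,0],[90,10,-100,0,0,0],[135,18,-110,0,0,0],[180,26,-115,0,0,0],[225,34,-118,0,0,0],[270,42,-118,0,0,0],[315,50,-118,0,0,0],[360,56,-118,0,0,0],[400,62,-118,0,0,0]]'; python3 -m crank '[[40,4,0,0,0,0],[70,8,0,0,0,0],[83,10,0,0,0,0],[83,10,0,0,0,0],[83,10,0,0,0,0],[83,10,0,0,0,0],[83,10,0,0,0,0],[83,10,0,0,0,0],[83,10,0,0,0,0],[83,10,0,0,0,0]]';  python3 - <<'E'
from h import *
im,C=snap("wrist","w3")
for n in("square_pan",):
  for r in recognise(n,"wrist"): print(r, px2w("wrist",(r["box"][0]+r["box"][2])/2,(r["box"][1]+r["box"][3])/2,.1,C))
print(sense()["ft_force"])
go([.542,.343,.143],down(90))
E
```

```text
clock: 6.15
tool_pos: [0.5266, 0.2618, 0.4473]
eef_rot: [3.138, 0.002, 1.54]
ft_force: [1.0, -0.9, -1.7]
finger_gap: 0.0302
clock: 7.15
tool_pos: [0.5392, 0.3441, 0.4473]
eef_rot: [3.138, 0.002, 1.539]
ft_force: [0.8, -0.1, -2.7]
finger_gap: 0.0297
{'box': [218.4, 118.9, 334.4, 240.3], 'conf': 0.88} [0.53260605 0.34191727 0.1       ]
[ 0.32959198  0.73360818 -2.15195744]
row [ -1.    2.3 137.3] [ 0.2  0.1 -1.8]  tcp [0.542 0.343 0.31 ]
```

View pics/w3.png

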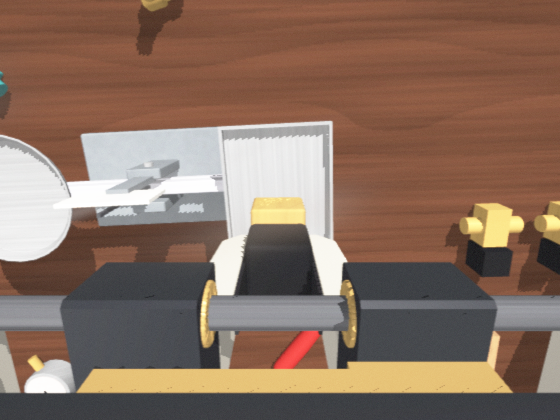

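The view shows the valve held over the square pan. The pan's near rim is at row 124, its sides at columns 220 and 333, and its far edge is hidden.

```bash
python3 - <<'E'
from h import *
C=cam("wrist")
print(px2w("wrist",276,125,.102,C),px2w("wrist",221,127,.102,C),px2w("wrist",332,123,.102,C),px2w("wrist",335,240,.102,C))
print(px2w("wrist",84,135,.018,C),px2w("wrist",98,224,.018,C))
E
```

```text
[0.47872892 0.3435711  0.102     ] [0.47893211 0.29063968 0.102     ] [0.47855669 0.39728232 0.102     ] [0.59886145 0.4018188  0.102     ]
[0.48650862 0.10870067 0.018     ] [0.60101323 0.10562739 0.018     ]
```

```bash
python3 -m crank '[[0,2,15,0,0,0],[0,2,40,0,0,0],[0,2,70,0,0,0],[0,2,100,0,0,0],[0,2,120,0,0,0],[0,2,130,0,0,0],[0,2,136,0,0,0],[0,2,142,0,0,0],[0,2,148,0,0,0],[0,2,152,0,0,0]]';python3 -m crank '[[0,0,3,0,0,0],[0,0,6,0,0,0],[0,0,9,0,0,0],[0,0,12,0,0,0],[0,0,14,0,0,0],[0,0,14,0,0,0],[0,0,14,0,0,0],[0,0,14,0,0,0],[0,0,14,0,0,0],[0,0,14,0,0,0]]'; python3 - <<'E'
from h import *
snap("scene","s2"); print(sense()["ft_force"],sense()["tool_pos"])
print([ (r["box"],r["conf"]) for r in recognise("valve","scene")][:4])
a=cv2.imread("pics/s2.png")[140:290,280:480]; cv2.imwrite("pics/s2c.png",cv2.resize(a,None,fx=4,fy=4))
E
```

```text
clock: 8.25
tool_pos: [0.5419, 0.344, 0.2955]
eef_rot: [3.137, 0.001, 1.539]
ft_force: [-0.4, -1.0, -1.3]
finger_gap: 0.0304
clock: 9.25
tool_pos: [0.542, 0.3441, 0.2816]
eef_rot: [3.137, 0.001, 1.539]
ft_force: [0.5, -1.0, -0.6]
finger_gap: 0.0299
[ 0.48440386 -0.58636772 -0.05359125] [0.54198341 0.34403378 0.28155308]
[([264.2, 172.3, 282.6, 197.1], 0.68), ([207.4, 156.4, 236.6, 187.6], 0.65), ([418.1, 194.3, 443.9, 225.4], 0.57)]
```

```bash
python3 -m crank '[[0,0,1,0,0,0],[0,0,2,0,0,0],[0,0,3,0,0,0],[0,0,3,0,0,0],[0,0,3,0,0,0],[0,0,3,0,0,0],[0,0,3,0,0,0],[0,0,3,0,0,0],[0,0,3,0,0,0],[0,0,3,0,0,0]]'; python3 -m crank '[[0,0,0,0,0,0],[0,0,0,0,0,0],[0,0,0,0,0,0],[0,0,0,0,0,0],[0,0,0,0,0,0],[0,0,-10,0,0,0],[0,0,-35,0,0,0],[0,0,-70,0,0,0],[0,0,-110,0,0,0],[0,0,-150,0,0,0]]' 58;python3 - <<'E'
from h import *
im,C=snap("wrist","w4")
K=np.array([[.585,-.313],[.647,-.126]]);
d=K[1]-K[0];print(np.degrees(np.arctan2(-d[0],d[1])),np.linalg.norm(d))
lean=30
psi=np.arctan2(-d[0],d[1])
rot=R.from_euler('z',psi)*R.from_euler('y',-np.radians(lean))*down(90)
print(rot.apply([0,0,1]),rot.apply([0,1,0]))
E
```

```text
clock: 10.35
tool_pos: [0.542, 0.344, 0.2786]
eef_rot: [3.137, 0.001, 1.539]
ft_force: [0.5, -2.1, 1.3]
finger_gap: 0.0299
clock: 11.35
tool_pos: [0.541, 0.3441, 0.4307]
eef_rot: [3.137, 0.001, 1.54]
ft_force: [0.5, -0.7, 0.7]
finger_gap: 0.0582
-18.34298135854588 0.19701015202268132
[ 0.47459483 -0.1573523  -0.8660254 ] [ 0.82202236 -0.27254217  0.5       ]
```

View pics/w4.png

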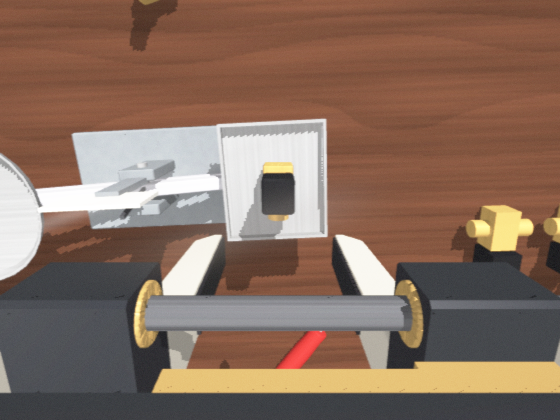

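The valve stands upright near the pan centre, with its coil at (278,193), and the beam has tipped to the square side. Next I go to a leaning view pose in front of the row.

```bash
cat >> h.py <<'E'
def lean(a,psi): return R.from_euler('z',psi,degrees=True)*R.from_euler('y',-a,degrees=True)*down(90)
E
python3 - <<'E'
from h import *
d,rv=go([.50,-.22,.22],lean(30,-18.3)); 
s=sense();R0=R.from_euler('xyz',s["eef_rot"]);print((s["tool_pos"]+R0.apply(d/2000)),R0.apply(d/2000))
E
```

```text
row [-543.3 -104.6   69.5] [-29.2  -4.6  16.1]  tcp [ 0.421 -0.194  0.365]
[0.48101983 0.0759687  0.40107942] [-0.06029686 -0.26975033 -0.03645318]
```

```bash
python3 -m crank '[[-30,-5,-5,0,0,0],[-75,-14,-10,-2,0,1],[-120,-23,-10,-4,-1,2],[-165,-32,0,-7,-1,4],[-210,-41,10,-10,-2,6],[-255,-50,20,-13,-2,7],[-300,-58,30,-16,-2,9],[-345,-66,40,-19,-3,10],[-390,-75,50,-22,-3,12],[-435,-84,55,-25,-4,14]]' 40;  python3 -m crank '[[-40,0,0,-3,0,2],[-70,0,0,-4,0,2],[-95,0,0,-4,0,2],[-105,0,0,-4,0,2],[-105,0,0,-4,0,2],[-105,0,0,-4,0,2],[-105,0,0,-4,0,2],[-105,0,0,-4,0,2],[-105,0,0,-4,0,2],[-105,0,0,-4,0,2]]'; python3 - <<'E'
from h import *
im,C=snap("wrist","w5")
print(sense()["tool_pos"],lean(30,-18.3).as_euler('xyz'),sense()["eef_rot"])
for n in("weight_200","adapter"):
  for r in recognise(n,"wrist"): print(n,r, px2w("wrist",(r["box"][0]+r["box"][2])/2,(r["box"][1]+r["box"][3])/2,.03,C).round(3))
for y in(-97.5,-32.5,32.5,97.5):
  p=np.array([.616,-.2195,.01])+R.from_euler('z',-18.3,degrees=True).apply([0,y/1000,0]); print(p.round(3),w2px("wrist",p,C).round(0),w2px("wrist",p+[0,0,.045],C).round(0))
E
```

```text
clock: 12.4
tool_pos: [0.4446, -0.0842, 0.3804]
eef_rot: [2.694, 0.007, 1.289]
ft_force: [2.3, -0.5, -0.7]
finger_gap: 0.0401
clock: 13.4
tool_pos: [0.4157, -0.1845, 0.3812]
eef_rot: [2.624, -0.009, 1.259]
ft_force: [-0.4, 0.1, -0.2]
finger_gap: 0.04
[ 0.4156119  -0.18462826  0.38118085] [2.61799388 0.         1.25140107] [ 2.62393116 -0.00870061  1.25904028]
weight_200 {'box': [258.3, 154.9, 281.9, 189.1], 'conf': 0.96} [ 0.597 -0.25   0.03 ]
weight_200 {'box': [364.3, 156.8, 393.0, 191.5], 'conf': 0.84} [ 0.641 -0.13   0.03 ]
weight_200 {'box': [200.3, 150.8, 236.8, 196.4], 'conf': 0.58} [ 0.581 -0.308  0.03 ]
weight_200 {'box': [310.9, 155.9, 338.8, 187.2], 'conf': 0.45} [ 0.617 -0.189  0.03 ]
adapter {'box': [313.1, 155.6, 337.5, 185.7], 'conf': 0.6} [ 0.616 -0.188  0.03 ]
[ 0.585 -0.312  0.01 ] [219. 167.] [215. 192.]
[ 0.606 -0.25   0.01 ] [272. 167.] [272. 192.]
[ 0.626 -0.189  0.01 ] [325. 167.] [330. 192.]
[ 0.647 -0.127  0.01 ] [378. 167.] [387. 192.]
```

View pics/w5.png

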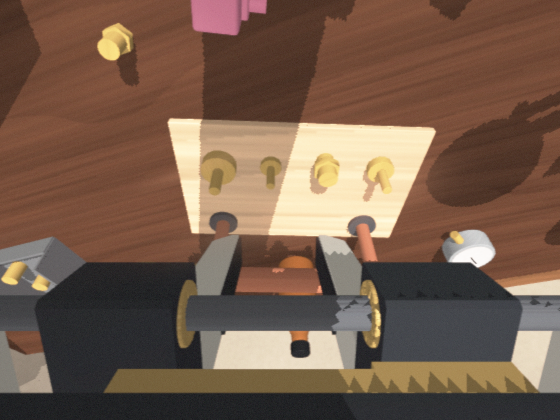

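The row is as predicted: 200 stem tip at (215,192), 50 at (271,187), adapter at (327,170), 100 at (387,190). The projected model agrees within 2 px, so I approach the 200.

```bash
python3 - <<'E'
from h import *
r=lean(30,-18.3); t=np.array([.5855,-.312,.050])
go(t-r.apply([0,0,.1]),r); go(t,r)
E
```

```text
row [-68.7   9.4 119.7] [-0.3 -0.6  0.1]  tcp [ 0.459 -0.27   0.281]
row [-69.8  10.  219.6] [-0.3 -0.6  0.1]  tcp [ 0.506 -0.286  0.195]
```

```bash
python3 -m crank '[[-20,3,15,0,-0.5,0],[-45,6,45,0,-0.5,0],[-65,9,80,0,-0.5,0],[-70,10,115,0,-0.5,0],[-70,10,145,0,-0.5,0],[-70,10,170,0,-0.5,0],[-70,10,190,0,-0.5,0],[-70,10,207,0,-0.5,0],[-70,10,219,0,-0.5,0],[-70,10,219.5,0,-0.5,0]]' 40; python3 -m crank '[[0,0,0,0,0,0],[0,0,0,0,0,0],[0,0,0,0,0,0],[0,0,0,0,0,0],[0,0,0,0,0,0],[0,0,0,0,0,0],[0,0,0,0,0,0],[0,0,0,0,0,0],[0,0,0,0,0,0],[0,0,0,0,0,0]]' 2 25; python3 - <<'E'
from h import *
print(sense())
r=lean(30,-18.3); s=sense(); R0=R.from_euler('xyz',s["eef_rot"])
g=s["tool_pos"]+R0.apply([0,0,.167]);print(g)
print(R0.inv().apply([0,0,10]))
print(R0.inv().apply([-150,50,60]))
E
```

```text
clock: 14.55
tool_pos: [0.5064, -0.2861, 0.1934]
eef_rot: [2.625, -0.002, 1.254]
ft_force: [0.1, 0.9, -0.7]
finger_gap: 0.0401
clock: 15.55
tool_pos: [0.5064, -0.286, 0.194]
eef_rot: [2.625, -0.002, 1.254]
ft_force: [-3.0, 0.6, 5.8]
finger_gap: 0.0124
{'clock': 15.55, 'q': array([ 0.87866431,  0.8217327 , -0.66280189,  2.21727749,  2.27932102,
        0.49120983, -0.46779403]), 'qvel': array([-0.00100203,  0.00039459,  0.0001972 ,  0.0004569 ,  0.00028343,
        0.0010158 , -0.00159311]), 'joint_torque': array([-2.78950045e-01, -6.54823995e+01, -9.49834406e+00, -8.34434241e+00,
        7.29756318e-01,  7.74577428e-01, -2.45529693e-02]), 'tool_pos': array([ 0.5063781 , -0.28602082,  0.19398981]), 'eef_rot': array([ 2.62456913e+00, -1.58491437e-03,  1.25403179e+00]), 'ft_force': array([-3.03497063,  0.61859281,  5.78568148]), 'wrist_torque': array([0.045862  , 0.13623886, 0.00371545]), 'finger_gap': 0.012379751778125357}
[ 0.58489014 -0.31151513  0.04881784]
[ 0.01584914  4.94294276 -8.69293194]
[   0.88344945 -107.78874752 -130.31041948]
```

```bash
python3 -m crank '[[0,1,-2,0,0,0],[0,2,-5,0,0,0],[0,4,-9,0,0,0],[0,5,-20,0,0,0],[0,5,-40,0,0,0],[0,5,-65,0,0,0],[0,5,-90,0,0,0],[0,5,-115,0,0,0],[0,5,-135,0,0,0],[0,5,-150,0,0,0]]'; python3 - <<'E'
from h import *
im,C=snap("wrist","w6"); print(sense()["ft_force"], sense()["finger_gap"])
# target: weight underside 30 above raised floor (.125): grasp 40 above underside
for z in(.22,.165): go([.543+.025,.063,z],lean(30,0))
E
```

```text
clock: 16.55
tool_pos: [0.439, -0.2639, 0.3287]
eef_rot: [2.623, -0.001, 1.254]
ft_force: [1.2, -0.2, -2.6]
finger_gap: 0.0123
[-1.07315445 -0.00811315 -0.54157316] 0.012440561487677413
row [324.7 -33.1 -58.5] [ -0.2   9.  -15.7]  tcp [0.485 0.063 0.365]
row [324.6 -60.4 -10.8] [ -0.2   9.  -15.7]  tcp [0.485 0.063 0.31 ]
```

View pics/w6.png

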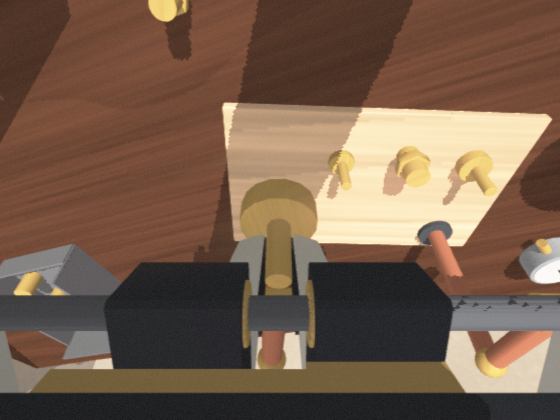

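The 200 is in the grip, its foot at about (279,207) with the stem between the fingers. I check its attitude by projection before moving on.

```bash
python3 - <<'E'
from h import *
C=cam("wrist"); s=sense(); R0=R.from_euler('xyz',s["eef_rot"]); g=s["tool_pos"]+R0.apply([0,0,.167]); print(g)
u=np.array([0,0,1.])
for a in(-15,0,15):
  ax=R.from_rotvec(R0.apply([1,0,0])*np.radians(a)).apply(u); b=g-ax*.040
  e=R0.apply([1,0,0]); f=np.cross(ax,e)
  ring=np.array([w2px("wrist",b+ax*.015+.021*(np.cos(t)*e+np.sin(t)*f),C) for t in np.linspace(0,6.28,40)])
  print(a,"foot top ring",ring.min(0).round(),ring.max(0).round(),"stem top",w2px("wrist",g+ax*.009,C).round())
E
```

```text
[ 0.51730443 -0.28923577  0.1851761 ]
-15 foot top ring [241. 204.] [317. 266.] stem top [279. 280.]
0 foot top ring [240. 201.] [318. 251.] stem top [279. 283.]
15 foot top ring [239. 201.] [319. 238.] stem top [279. 285.]
```

```bash
python3 -m crank '[[15,-5,-12,0,0.5,-1],[45,-12,-30,0,1,-2],[80,-20,-45,0,2,-4],[120,-26,-54,0,3,-6],[165,-33,-58,0,4.5,-8],[210,-33,-58,0,6,-10],[250,-33,-58,0,7,-12],[285,-33,-58,0,8,-14],[310,-33,-58,0,9,-15.7],[324,-33,-58,0,9,-15.7]]'; python3 -m crank '[[0,0,0,0,0,0],[0,0,0,0,0,0],[0,0,0,0,0,0],[0,0,0,0,0,0],[0,0,0,0,0,0],[0,0,0,0,0,0],[0,0,0,0,0,0],[0,0,0,0,0,0],[0,0,0,0,0,0],[0,0,0,0,0,0]]';python3 - <<'E'
from h import *
print(sense()["ft_force"])
for z in(.168,.14,.125): go([.543+.025,.063,z],lean(30,0))
for n in("scene","top"):
  snap(n,n+"3")
  for r in recognise("round_pan",n)[:1]: print(r, px2w(n,(r["box"][0]+r["box"][2])/2,(r["box"][1]+r["box"][3])/2,.13))
a=cv2.imread("pics/scene3.png")[130:280,270:470]; cv2.imwrite("pics/s3c.png",cv2.resize(a,None,fx=4,fy=4))
E
```

```text
clock: 17.6
tool_pos: [0.4848, 0.0646, 0.3644]
eef_rot: [2.621, -0.002, 1.574]
ft_force: [-0.6, -0.5, -1.6]
finger_gap: 0.0126
clock: 18.6
tool_pos: [0.4848, 0.0646, 0.3644]
eef_rot: [2.621, -0.002, 1.574]
ft_force: [0.2, 0.1, -2.5]
finger_gap: 0.0124
[ 0.19331435  0.06940292 -2.5126264 ]
row [ -1.7 -26.   44.8] [-0.2 -0.2  0.1]  tcp [0.485 0.063 0.313]
row [ -1.7 -39.9  69. ] [-0.2 -0.2  0.1]  tcp [0.485 0.063 0.285]
row [ -1.7 -47.4  82.1] [-0.2 -0.2  0.1]  tcp [0.485 0.063 0.27 ]
{'box': [281.2, 181.1, 341.1, 233.4], 'conf': 0.74} [0.54846811 0.06998818 0.13      ]
{'box': [132.3, 155.1, 283.9, 216.7], 'conf': 0.74} [0.53796342 0.19161166 0.13      ]
```

View pics/s3c.png

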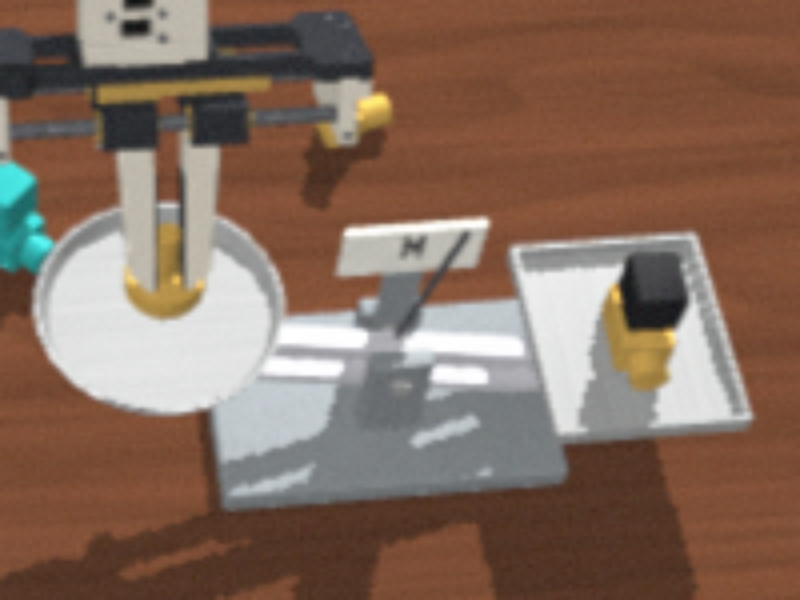

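The pointer lies at the right stop. The valve stands upright in the square pan and the 200 hangs upright over the round pan. Next I lower the 200 and release it.

```bash
python3 -m crank '[[0,-5,8,0,0,0],[-1,-12,20,0,0,0],[-2,-20,34,0,0,0],[-2,-24,41,0,0,0],[-2,-26,45,0,0,0],[-2,-28,48,0,0,0],[-2,-30,52,0,0,0],[-2,-32,55,0,0,0],[-2,-34,59,0,0,0],[-2,-35,60,0,0,0]]'; python3 - <<'E'
from h import *
print(sense()["ft_force"])
E
python3 -m crank '[[0,0,0,0,0,0],[0,0,0,0,0,0],[0,0,0,0,0,0],[0,0,0,0,0,0],[0,0,0,0,0,0],[0,0,0,0,0,0],[0,0,0,0,0,0],[0,0,0,0,0,0],[0,0,0,0,0,0],[0,0,0,0,0,0]]' 30;python3 - <<'E'
from h import *
snap("scene","scene4"); print(sense()["ft_force"])
a=cv2.imread("pics/scene4.png")[130:280,270:470]; cv2.imwrite("pics/s4c.png",cv2.resize(a,None,fx=4,fy=4))
E
```

```text
clock: 19.8
tool_pos: [0.4844, 0.0627, 0.2947]
eef_rot: [2.621, -0.002, 1.574]
ft_force: [1.4, -0.2, 0.8]
finger_gap: 0.0125
[ 1.44802119 -0.18068206  0.78677049]
clock: 20.8
tool_pos: [0.4845, 0.0627, 0.2947]
eef_rot: [2.621, -0.002, 1.574]
ft_force: [-0.6, -0.6, 0.2]
finger_gap: 0.0301
[-0.0128677   0.52139568 -0.00383086]
```

View pics/s4c.png

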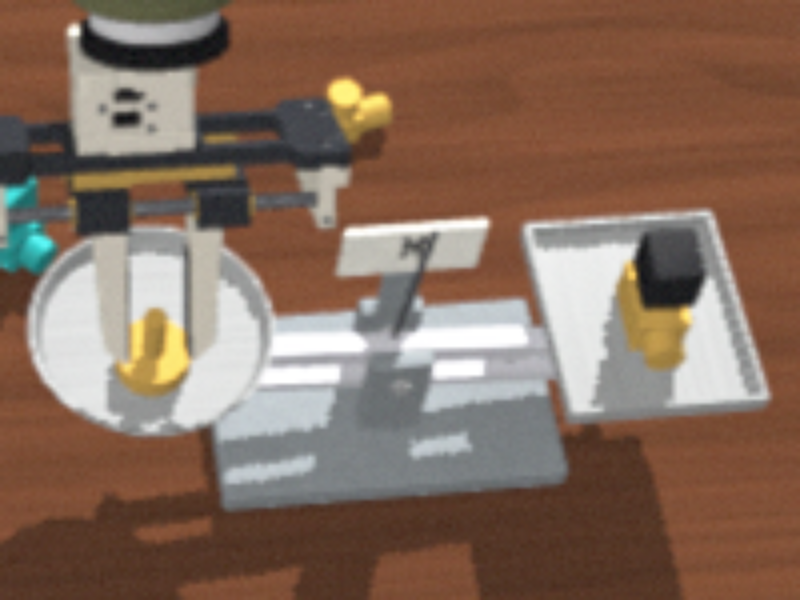

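The 200 stands released in the round pan at (152,365). The pointer tip is at x≈433, with marks at about 403 to 423, so the tilt is about +0.085 rad, some 70 g left. The 50 should therefore bring it inside. I retreat and re-read.

```bash
python3 -m crank '[[0,0,-5,0,0,0],[0,0,-15,0,0,0],[0,0,-30,0,0,0],[0,0,-50,0,0,0],[0,0,-75,0,0,0],[0,0,-100,0,0,0],[0,0,-120,0,0,0],[0,0,-130,0,0,0],[0,0,-130,0,0,0],[0,0,-130,0,0,0]]'; python3 - <<'E'
from h import *
im,_=snap("scene","scene5")
# pointer: dark pixels over white plate, rows near the tip; scan
g=cv2.cvtColor(im,cv2.COLOR_RGB2GRAY)
for f in("scene0","scene3","scene4","scene5"):
  a=cv2.imread(f"pics/{f}.png",0)
  for row in(188,190,192,194): print(f,row,[int(x) for x in a[row,360:392]])
r=lean(30,-18.3); t=np.array([.606,-.250,.043])
go(t-r.apply([0,0,.11]),r); go(t,r)
E
```

```text
clock: 21.85
tool_pos: [0.4196, 0.0623, 0.4079]
eef_rot: [2.62, -0.001, 1.574]
ft_force: [0.6, -0.4, -0.2]
finger_gap: 0.0299
scene0 188 [252, 246, 247, 246, 240, 233, 231, 225, 212, 210, 206, 198, 197, 185, 141, 124, 164, 196, 194, 193, 189, 185, 184, 179, 185, 181, 182, 184, 186, 182, 176, 139]
scene0 190 [185, 181, 182, 187, 186, 184, 184, 186, 189, 189, 165, 109, 99, 114, 76, 79, 147, 184, 185, 186, 183, 184, 183, 185, 186, 181, 187, 185, 184, 186, 156, 103]
scene0 192 [185, 186, 187, 185, 186, 186, 188, 189, 186, 185, 146, 107, 115, 64, 67, 116, 171, 183, 185, 184, 186, 185, 183, 184, 184, 184, 186, 187, 187, 172, 131, 87]
scene0 194 [186, 186, 184, 187, 185, 187, 183, 182, 183, 173, 149, 153, 148, 89, 119, 168, 185, 184, 186, 184, 188, 182, 186, 182, 181, 183, 186, 185, 186, 148, 93, 85]
scene3 188 [254, 247, 248, 248, 241, 235, 232, 227, 215, 214, 212, 198, 193, 205, 199, 185, 184, 198, 197, 191, 190, 188, 186, 185, 177, 135, 90, 138, 176, 184, 178, 142]
scene3 190 [184, 188, 186, 186, 186, 187, 186, 191, 192, 191, 168, 114, 100, 133, 115, 88, 146, 188, 187, 188, 186, 189, 188
[... 1178 characters left out ...]
6, 189, 185, 186, 186, 186, 183, 188, 187, 178, 142]
scene5 190 [188, 187, 190, 187, 185, 186, 190, 189, 193, 190, 171, 113, 102, 138, 116, 82, 88, 82, 121, 175, 189, 190, 189, 189, 190, 189, 189, 190, 191, 189, 162, 103]
scene5 192 [190, 189, 189, 188, 192, 193, 190, 191, 189, 188, 147, 109, 121, 102, 95, 83, 97, 94, 151, 188, 191, 188, 191, 184, 188, 189, 191, 190, 193, 178, 134, 92]
scene5 194 [191, 190, 191, 191, 190, 189, 189, 188, 190, 173, 152, 163, 188, 179, 144, 95, 95, 153, 189, 194, 192, 189, 191, 185, 190, 186, 190, 190, 183, 151, 93, 84]
row [-269.1  -14.9  134.5] [-0.2 -9.3 16. ]  tcp [ 0.475 -0.207  0.283]
row [-286.7  -17.1  243.1] [-0.2 -9.3 16. ]  tcp [ 0.527 -0.224  0.188]
```

Settled and measured: the tip is at column 378.0, against 374.8 level and 386.0 at the stop. That is about 0.066 rad, or 55 g, so the 50 is the right one. I fetch it.

```bash
python3 -m crank '[[-20,-1,5,0,-0.7,1],[-55,-3,15,0,-2,3],[-95,-5,30,0,-3,5.5],[-135,-8,50,0,-4.5,8],[-175,-10,70,0,-6,10],[-215,-12,90,0,-7.5,13],[-250,-14,110,0,-9,16],[-270,-15,130,0,-9.3,16],[-270,-15,134,0,-9.3,16],[-270,-15,134,0,-9.3,16]]' 36; python3 - <<'E'
from h import *
im,C=snap("wrist","w7")
for r in recognise("weight_50","wrist"): print(r)
for z in(.010,.018,.05): print(w2px("wrist",[.606,-.250,z],C))
r=lean(30,-18.3); t=np.array([.606,-.250,.043]);go(t,r)
a=im[60:300,150:430,::-1]; cv2.imwrite("pics/w7c.png",cv2.resize(a,None,fx=2,fy=2))
E
```

```text
clock: 22.9
tool_pos: [0.4741, -0.2071, 0.2818]
eef_rot: [2.624, -0.002, 1.251]
ft_force: [-0.3, -0.1, -0.8]
finger_gap: 0.0359
{'box': [262.2, 170.8, 290.1, 213.2], 'conf': 0.91}
{'box': [408.6, 165.7, 453.4, 221.5], 'conf': 0.72}
[279.17839144 181.90547162]
[279.21975646 188.03330382]
[279.40312575 215.19771158]
row [ -0.3   0.7 110.6] [-0.2 -0.1  0. ]  tcp [ 0.527 -0.224  0.188]
```

View pics/w7c.png

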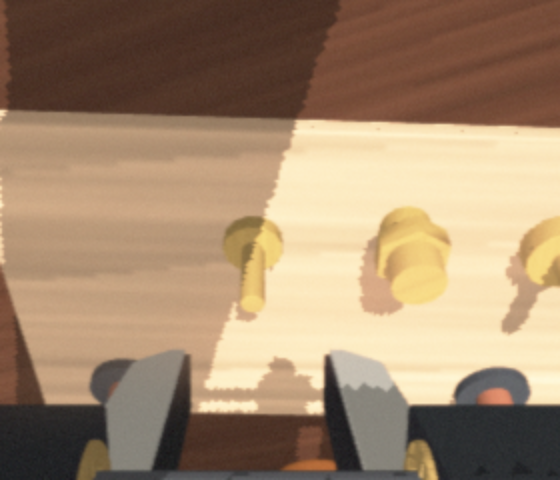

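The 50 stands ahead between the fingers, foot at image (276,181) and stem tip at (276,211). That is about 2 mm to the left of the prediction, so I correct for it.

```bash
python3 -m crank '[[-1,0,10,0,0,0],[-2,0,25,0,0,0],[-2,0,45,0,0,0],[-2,0,62,0,0,0],[-2,0,78,0,0,0],[-2,0,92,0,0,0],[-2,0,102,0,0,0],[-2,0,108,0,0,0],[-2,0,110,0,0,0],[-2,0,110,0,0,0]]'; python3 -m crank '[[0,0,0,0,0,0],[0,0,0,0,0,0],[0,0,0,0,0,0],[0,0,0,0,0,0],[0,0,0,0,0,0],[0,1,-2,0,0,0],[0,2,-4,0,0,0],[0,4,-9,0,0,0],[0,5,-20,0,0,0],[0,5,-35,0,0,0]]' 2 20; python3 -m crank '[[0,0,-25,0,0,0],[0,0,-50,0,0,0],[0,0,-75,0,0,0],[0,0,-100,0,0,0],[0,0,-110,0,0,0],[0,0,-110,0,0,0],[0,0,-110,0,0,0],[0,0,-110,0,0,0],[0,0,-110,0,0,0],[0,0,-110,0,0,0]]';python3 - <<'E'
from h import *
im,C=snap("wrist","w8"); 
# pan floor ~ .093+.140*sin(.066)=.102; 50 held 33 above underside
for z in(.20,.15,.13): go([.543-.022,.055,z],lean(30,0))
cv2.imwrite("pics/w8c.png",im[100:320,140:420,::-1])
E
```

```text
clock: 24.0
tool_pos: [0.5253, -0.225, 0.1879]
eef_rot: [2.622, -0.001, 1.253]
ft_force: [-1.1, -0.5, 0.2]
finger_gap: 0.036
clock: 25.0
tool_pos: [0.5127, -0.2207, 0.2213]
eef_rot: [2.622, -0.001, 1.253]
ft_force: [0.4, -0.0, -0.6]
finger_gap: 0.0096
clock: 26.0
tool_pos: [0.461, -0.2039, 0.316]
eef_rot: [2.624, -0.002, 1.253]
ft_force: [-0.5, -0.0, -0.9]
finger_gap: 0.0093
row [238.6 -75.7 -75.5] [ -0.3   9.  -15.9]  tcp [0.438 0.055 0.345]
row [ 238.5 -100.5  -32.1] [ -0.3   9.  -15.9]  tcp [0.438 0.055 0.295]
row [ 238.5 -110.4  -14.7] [ -0.3   9.  -15.9]  tcp [0.438 0.055 0.275]
```

The picture budget is used up, so I go on numerically. The opening of 9.3 mm shows the 50 is held. Next I move over the near part of the round pan.

```bash
python3 -m crank '[[12,-10,-15,0,0.5,-1],[35,-25,-35,0,1,-2],[62,-40,-55,0,2,-4],[92,-58,-68,0,3,-6],[122,-70,-75,0,4.5,-8],[152,-75,-75,0,6,-10],[182,-75,-75,0,7,-12],[210,-75,-75,0,8,-14],[230,-75,-75,0,9,-15.9],[238,-75,-75,0,9,-15.9]]'; python3 - <<'E'
from h import *
im,C=snap("wrist","w9"); s=sense(); R0=R.from_euler('xyz',s["eef_rot"]); g=s["tool_pos"]+R0.apply([0,0,.167]); print("grasp",g.round(4),s["ft_force"],s["finger_gap"])
for r in recognise("weight_50","wrist"): print("w",r)
for r in recognise("round_pan","wrist"): print("p",r)
e=R0.apply([1,0,0]); u=np.array([0,0,1.])
for a in(-12,0,12):
  ax=R.from_rotvec(e*np.radians(a)).apply(u); b=g-ax*.033; f=np.cross(ax,e)
  P=np.array([w2px("wrist",b+h*ax+.013*(np.cos(t)*e+np.sin(t)*f),C) for h in(0,.008) for t in np.linspace(0,6.28,30)]); print(a,P.min(0).round(),P.max(0).round())
P=np.array([w2px("wrist",[.543+.062*np.cos(t),.063+.062*np.sin(t),.111],C) for t in np.linspace(0,6.28,60)]);print("pan pred",P.min(0).round(),P.max(0).round())
print("200 pred foot",w2px("wrist",[.568,.063,.102],C).round(),"top",w2px("wrist",[.568,.063,.151],C).round())
for z in(.140,.132): go([.543-.022,.055,z],lean(30,0))
E
```

```text
clock: 27.05
tool_pos: [0.4379, 0.0563, 0.3448]
eef_rot: [2.623, -0.001, 1.576]
ft_force: [-0.2, -0.3, -0.3]
finger_gap: 0.0091
grasp [0.521  0.0568 0.1998] [0.55752526 1.60899201 0.57902993] 0.009207336524514711
w {'box': [254.4, 198.9, 300.9, 281.9], 'conf': 0.79}
w {'box': [261.9, 177.7, 314.0, 222.4], 'conf': 0.75}
w {'box': [100.5, 179.9, 132.8, 219.7], 'conf': 0.59}
p {'box': [194.0, 97.8, 380.9, 239.9], 'conf': 0.78}
-12 [255. 208.] [302. 253.]
0 [255. 201.] [302. 243.]
12 [254. 197.] [303. 234.]
pan pred [200. 103.] [373. 236.]
200 pred foot [286. 197.] top [287. 247.]
row [  0.9 -29.7  52. ] [-0.3 -0.   0. ]  tcp [0.438 0.055 0.285]
row [  0.9 -33.7  58.9] [-0.3 -0.   0. ]  tcp [0.438 0.055 0.277]
```

The held 50 is upright (box top 199 against 201 predicted) and the pan is where expected. I lower it gently and release.

```bash
python3 -m crank '[[1,-6,10,0,0,0],[1,-13,22,0,0,0],[1,-20,34,0,0,0],[1,-25,43,0,0,0],[1,-28,48,0,0,0],[1,-30,52,0,0,0],[1,-31,55,0,0,0],[1,-33,57,0,0,0],[1,-34,59,0,0,0],[1,-35,61,0,0,0]]'; python3 -m crank '[[0,0,0,0,0,0],[0,0,0,0,0,0],[0,0,0,0,0,0],[0,0,0,0,0,0],[0,0,0,0,0,0],[0,0,0,0,0,0],[0,0,0,0,0,0],[0,0,0,0,0,0],[0,0,0,0,0,0],[0,0,0,0,0,0]]' 28; python3 -m crank '[[0,0,-5,0,0,0],[0,0,-15,0,0,0],[0,0,-30,0,0,0],[0,0,-50,0,0,0],[0,0,-75,0,0,0],[0,0,-100,0,0,0],[0,0,-120,0,0,0],[0,0,-130,0,0,0],[0,0,-130,0,0,0],[0,0,-130,0,0,0]]'; cat > chk.py <<'E'
from h import *
im,_=snap("scene","chk%d"%int(sense()["clock"]*100))
a=cv2.cvtColor(im,cv2.COLOR_RGB2GRAY)
for row in(186,187,188,190,192): print(row,[int(x) for x in a[row,366:390]])
cs,ct=cam("scene"),cam("top"); snap("top","chkt")
W,C=snap("wrist","chkw")
for n in("weight_50","valve"):
  for c in("scene","wrist"): print(n,c,[([int(x) for x in r["box"]],round(r["conf"],2)) for r in recognise(n,c)])
pts={"200":([.568,.063,.093],.049,.021),"50":([.521,.056,.093],.040,.013),"valve":([.542,.344,.093],.066,.03)}
for k,(p,h,r) in pts.items():
  for c in("scene","wrist"):
    P=np.array([w2px(c,np.array(p)+[r*np.cos(t),r*np.sin(t),0],None if c!="wrist" else C) for t in np.linspace(0,6.28,30)]+[w2px(c,np.array(p)+[0,0,h],None if c!="wrist" else C)])
    print("pred",k,c,P.min(0).round(),P.max(0).round())
E
python3 chk.py
```

```text
clock: 28.2
tool_pos: [0.4374, 0.0551, 0.2742]
eef_rot: [2.623, 0.0, 1.572]
ft_force: [0.1, -0.4, -0.0]
finger_gap: 0.0099
clock: 29.2
tool_pos: [0.4374, 0.0551, 0.2742]
eef_rot: [2.623, 0.0, 1.572]
ft_force: [0.0, 0.2, 0.6]
finger_gap: 0.0279
clock: 30.2
tool_pos: [0.3727, 0.0551, 0.3876]
eef_rot: [2.621, 0.0, 1.572]
ft_force: [-0.2, -0.1, 0.3]
finger_gap: 0.0277
186 [226, 226, 236, 241, 241, 246, 249, 249, 246, 250, 255, 255, 255, 255, 255, 255, 255, 255, 255, 255, 255, 255, 255, 253]
187 [255, 255, 255, 255, 255, 255, 255, 255, 253, 232, 245, 251, 246, 239, 238, 230, 219, 219, 217, 215, 208, 209, 207, 204]
188 [237, 228, 221, 216, 216, 205, 203, 206, 173, 122, 160, 198, 201, 194, 196, 191, 187, 190, 187, 187, 187, 190, 189, 192]
190 [189, 195, 199, 197, 174, 114, 102, 126, 91, 93, 152, 192, 193, 190, 187, 192, 193, 191, 195, 192, 193, 193, 193, 191]
192 [195, 192, 196, 191, 148, 111, 120, 71, 68, 124, 176, 192, 193, 193, 192, 191, 191, 194, 192, 191, 194, 195, 194, 178]
weight_50 scene [([300, 205, 316, 233], 0.52), ([217, 267, 235, 286], 0.48), ([294, 194, 311, 212], 0.45)]
weight_50 wrist [([134, 196, 158, 230], 0.95), ([264, 194, 305, 252], 0.65), ([265, 162, 292, 206], 0.61)]
valve scene [([169, 178, 197, 204], 0.96), ([208, 155, 234, 184], 0.95), ([263, 170, 281, 197], 0.88), ([423, 185, 447, 219], 0.8)]
valve wrist [([163, 2, 243, 63], 0.94), ([548, 187, 560, 233], 0.55), ([31, 0, 47, 4], 0.49)]
pred 200 scene [299. 212.] [318. 232.]
pred 200 wrist [266. 194.] [306. 246.]
pred 50 scene [297. 196.] [309. 211.]
pred 50 wrist [265. 163.] [293. 204.]
pred valve scene [418. 190.] [445. 218.]
pred valve wrist [534. 166.] [617. 243.]
```

The pointer tip is at column 375.1, against 374.8 for level. Both weights match their upright projections. One more second to confirm it is at rest, then I hand in.

```bash
python3 -m crank '[[0,0,-5,0,0,0],[0,0,-10,0,0,0],[0,0,-10,0,0,0],[0,0,-10,0,0,0],[0,0,-10,0,0,0],[0,0,-10,0,0,0],[0,0,-10,0,0,0],[0,0,-10,0,0,0],[0,0,-10,0,0,0],[0,0,-10,0,0,0]]'; python3 chk.py | head -8; python3 -c "
from plant import *
print(sign_off())"
```

```text
clock: 31.55
tool_pos: [0.3681, 0.055, 0.3953]
eef_rot: [2.624, -0.0, 1.572]
ft_force: [0.1, -0.5, 0.1]
finger_gap: 0.0282
186 [227, 225, 235, 241, 240, 244, 250, 249, 245, 251, 255, 255, 255, 255, 255, 255, 255, 255, 255, 255, 255, 255, 255, 253]
187 [255, 255, 255, 255, 255, 255, 255, 255, 254, 232, 245, 252, 247, 240, 238, 231, 219, 219, 217, 214, 210, 203, 207, 206]
188 [234, 229, 219, 217, 215, 201, 202, 203, 176, 126, 155, 201, 200, 195, 192, 190, 191, 192, 193, 189, 189, 189, 192, 192]
190 [192, 194, 196, 194, 176, 116, 104, 122, 96, 94, 154, 192, 194, 196, 194, 192, 192, 195, 192, 192, 192, 191, 190, 186]
192 [190, 194, 194, 189, 151, 113, 119, 69, 67, 123, 173, 192, 191, 193, 192, 192, 194, 192, 189, 190, 191, 196, 195, 178]
weight_50 scene [([298, 209, 316, 232], 0.67), ([223, 268, 235, 285], 0.5)]
weight_50 wrist [([266, 163, 291, 201], 0.82), ([264, 191, 307, 246], 0.68)]
valve scene [([422, 184, 445, 218], 0.96), ([264, 167, 280, 197], 0.85), ([209, 160, 234, 187], 0.57), ([169, 179, 197, 204], 0.56)]
the job is handed in; nothing more can be done
None
```

The valve is weighed at about 255 g, and the job was handed in at about 32 s of the 72 s allowed. I stood the valve upright in the square pan, which tipped the beam to its stop. I then set the 200 g weight in the round pan, read about 55 g still missing, and added the 50 g. The 100 g weight and the adapter stayed on the board.

**Last checks:**
- **Beam:** the pointer was about 0.3 px from its empty-balance position, roughly +0.006 rad. It was unchanged between two looks about 1 s apart.
- **Weights and valve:** the detected boxes of both weights and the valve fit their predicted upright poses in the pans to within a few pixels. In the last look the scene camera missed the 50 g weight, but the wrist camera found it clearly.
- **Arm:** it had backed clear, with no contact force beyond sensor noise.
- **Not done:** the 12-picture limit ran out as I lifted the 50 g weight. Its placing was checked by detections and pixel values, not by eye, and I did not re-measure the adapter, elbow and nipple.
- **Small disagreement:** my first reading after the 200 g weight, about 70 g missing, was by eye. The pixel measurement gave 55 g, and the final level fits that.

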